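# Open the ratchet stop on the pot display

### The arm

A 7-joint arm with a two-finger parallel gripper is mounted at the origin on the work surface. World frame = base frame: x ahead of the robot, y to its left, z up, the work surface at z = 0. Lengths are in m, angles in rad, forces in N, time in s.
With the tool pointing down it reaches from about 0.425 to 1.025 m from the base axis. Payload 3.6 kg.
Tool frame: the origin (TCP) lies midway between the tips of the shut fingers; the grasp point (between the pads) lies 19 mm behind it; z points along the fingers, y is the line along which they close (so a half turn about z gives the same grasp; the last joint's range is limited). The gripper opens to 85 mm and grips with 20 to 120 N. Pads are 22 mm wide; open, the fingers measure 114 mm over their backs; the gripper's body (76 mm by 85 mm) begins 54 mm behind the grasp point. The pads swing forward as they close: fully open they stand 13 mm farther back than shut.
Start: joints at [1.143, 0.591, 0.048, 1.609, -0.033, 0.943, -0.034], TCP at [0.238, -0.685, 0.231] pointing down, gripper open.
Joint ranges: [-2.69, 2.69], [-0.47, 2.24], [-1.27, 1.36], [0.19, 2.51], [-1.53, 4.68], [0.08, 2.07], [-3.09, 3.09]. Speed limits (rad/s): [2.57, 2.57, 3.14, 3.14, 3.14, 3.14, 3.14].

### API

Orientations are given as [roll, pitch, yaw] about the fixed x, y, z axes, in that order (R = Rz(yaw) Ry(pitch) Rx(roll)).
In Python, from bench import arm, viewer gives the robot as it stands.
- The arm moves only by the tool step_arm, never from a script. Its argument "targets" is a list of rows, each a list of 7 numbers: the shift along the tool's x, y, z in mm, then the turn, a rotation vector about the tool's x, y, z in rad, then the opening in per cent of the stroke, from 0 (shut) to 100 (fully open). In form: [[dx, dy, dz, rx, ry, rz, claw], ...]. A call has 1 to 12 rows; each row is the pose to reach, as a shift and turn from the pose commanded when the call began, along the tool's axes at that moment; what a row does not reach only later rows make up. A row lasts 1/8 s, in which the tool goes at most 62.5 mm and 10.7 degrees, less where a joint would pass 70% of its speed; a pose out of reach is approached as far as the arm can. A call with a gripper value outside its range is refused whole. The fingers move at their own pace and stop on an object; the grip force is fixed at half the most. Time passes only in rows, so rows that repeat a pose let the fingers close. It gives the time, the measured TCP pose, the force, the opening and the grip force at its end, in the units of the state.
- arm.read_state(): the state, without advancing time (a new reading comes with each control period).
- viewer.snapshot(name): name is "side" or "top" or "wrist"; returns a dict with "img" (384x512x3 uint8, red, green, blue), "intrinsics" (3x3 intrinsics, pixels), "cam_to_world" (4x4, takes a point from camera to world coordinates); the wrist camera has in their place "mount" (4x4, takes a point from camera to tool coordinates, whose origin is the TCP and whose axes are the flange's). Camera axes: x right, y down, z forward; pixel columns grow to the right and rows downward; lengths in m; the calibration is good to about 2 mm. A picture is of the moment at which its call begins: read the wrist's pose just before it. There is no depth.
- arm.sign_off(): hands the job in; it is judged then, once.
The state is a dict: "t": time; "qpos": joint angles; "joint_velocities": joint speeds; "joint_torque": joint torques, N m; "ee_pos": TCP position; "tool_rot": TCP orientation; "ft_force": force on the tool from outside, world axes, zero at the start; "wrist_torque": the same for the moment, N m; "gripper_width": finger opening in m; "grasp_force": force on a finger pad.
Only numpy, scipy, OpenCV 4.12 (cv2) and the standard library are available. Lean on these libraries where they do the work, as an engineer would, in place of code of your own. Each camera call takes 0.05 s, during which the arm holds its last target. There are 200 camera calls.

### The job

On the green display board, make room for more sheep pots: press down the red release pad on the yellow sliding stop and, with the pad held down, push the stop back along its bar, away from the row of pots, until it rests fully home against the red buffer. Then let go and move clear. Leave the pots and the other goods standing where they are.

Things in the scene. Friction and masses are not known exactly. Their poses are not given: they have to be found in the camera images.
- display: green display board 250 x 410 x 18 mm, fixed, level. Origin on the table under it; +y = along the bar, from the row of pots to the red buffer; -x = front, white edge. Here it spans x -150..100, y -215..195 mm; the bar lies at x 60, 51 to 65 mm above the table, ratchet teeth (10 mm pitch) below; posts at its ends are 75 mm high. Wooden cheek, 68 mm high, at y -209 closes the row
- stop (a joint): how far the yellow stop has been slid back along the bar (+y of the display), m: 0 = nearest the pots, 0.150 = fully home at the buffer; starts between 0 and 0.05. With the release pad up the ratchet lets it move towards the pots only; with the pad down it slides either way with about 1 N plus slight drag. It locks again when the pad comes up
- release (a joint): how far the red release pad is pressed down, m: 0 = up, 0.009 = fully down. Sprung: about 3 N to start, 7 N fully down; the ratchet is free from about 0.005 on; the pad comes up when let go. At the start it may read up to 0.004, the pawl resting on a tooth
- release_top (a point): centre of the top of the red release pad, a level plate 44 mm (display x) x 40 mm (y) on the yellow carriage; 97 mm above the table when up, 88 mm fully down; travels with the stop. The carriage below (70 x 70 mm) has its top 85 mm above the table. Nothing stands beside the pad but the yellow thumb wall, its face 25 mm from this point towards display +y
- stop_wall (a point): middle of the top edge of the thumb wall's face that looks towards the pad (and the pots); upright yellow wall 60 mm wide, 14 mm thick, 85 to 125 mm above the table; pushed towards display +y it slides the stop while the pad is down
- buffer (a point): centre of the face of the red buffer at the bar's home end, 60 mm above the table; at home the carriage's end face, 47 mm in +y from the centre of the pad, meets it
- pot_a: cream squat ceramic pot with a sheep face, 62 mm wide, 58 mm tall, about 160 g, loose; origin at the centre of its underside. Stands at the far end of the row on the board, in front of the bar; must stay
- pot_b: cream squat ceramic pot with a sheep face, 62 mm wide, 58 mm tall, about 160 g, loose; origin at the centre of its underside. Stands in the row next to the stop's plate; must stay
- pot_c: cream squat ceramic pot with a sheep face, 62 mm wide, 58 mm tall, about 160 g, loose; origin at the centre of its underside. Stands by itself at the front of the board; must stay
- red_bull: red glazed bull figurine on a black plinth, 170 x 70 mm, 125 mm tall, loose; origin at the centre of its underside, head to its -x. Stands aside on the table; leave it alone
- brown_bull: brown glazed bull figurine on a black plinth, 170 x 70 mm, 125 mm tall, loose; origin at the centre of its underside, head to its -x. Stands aside on the table; leave it alone
- jar: white lidded jar with blue stripes, 88 mm wide, 109 mm tall, loose; origin at the centre of its underside; leave it alone
- card: blank yellow price card in a wooden foot, 110 mm wide, 82 mm tall, loose; origin at the centre of its underside; leave it alone
- coasters: stack of three round wooden coasters, 90 mm wide, 31 mm tall, loose as one piece; origin at the centre of its underside; leave it alone

How it is judged:
On the way, in this order (a step that is already met when the one before it is completed fails the run):
1. the release pad is pressed down while the stop is still near the pots (value of joint release above 0.0055 m and value of joint stop below 0.06 m), for 0.05 s.
2. the stop is pushed back against the buffer (value of joint stop above 0.144 m), for 0.1 s.
At the end, for the whole second after the job is handed in: The stop is home against the red buffer (within 6 mm) and at rest, the release pad is up again (within 4 mm), and every pot and other loose thing is within 20 mm of where it stood (value of joint stop above 0.144 m and velocity of joint stop below 0.005 m/s and value of joint release below 0.004 m and distance of each of pot_a, pot_b, pot_c, red_bull, brown_bull, jar, card, coasters from where it was at the start of the episode below 0.02 m); the robot touches nothing.
It fails at once if a sheep pot is moved more than 20 mm, lifted or tipped (distance of any of pot_a, pot_b, pot_c from where it was at the start of the episode above 0.02 m or angle between any of pot_a, pot_b, pot_c's own z axis and vertical above 0.3 rad).
It fails at once if another of the shop's loose goods is moved more than 20 mm, lifted or tipped (distance of any of red_bull, brown_bull, jar, card, coasters from where it was at the start of the episode above 0.02 m or angle between any of red_bull, brown_bull, jar, card, coasters's own z axis and vertical above 0.3 rad).
It also fails if it takes over 38 s, if anything falls off the work surface, if the arm or the gripper's body presses on something with over 40 N, if the wrist force passes 120 N, or if a joint passes its speed limit or range.

## Working session

There is one attempt and no reset: what is moved stays moved. The work goes in short steps, Python scripts to look and compute and a tool call to move; the robot and the scene stay as the last step left them, time stands still between calls to the robot, and variables do not carry over. Pictures are saved under pics/ and viewed, at most 10 in all, crops included, and the job is handed in when it is done.

Besides the shell and the picture viewer there is one more tool, called after "Emit:" as name(argument=value, ...) on one line, values as JSON. step_arm: Moves the arm, as the interface text tells. Its arguments: {"type":"object","properties":{"targets":{"type":"array","items":{"type":"array","items":{"type":"number"}}}},"required":["targets"]}

```bash
mkdir -p pics; cat > h.py <<'E'
import numpy as np, cv2
from bench import arm, viewer
def snap(n,f=None):
    s=arm.read_state(); d=viewer.snapshot(n); d['s']=s
    if f: cv2.imwrite('pics/'+f,d['img'][:,:,::-1])
    np.savez('pics/'+n+'.npz',img=d['img'],K=d['intrinsics'],T=d.get('cam_to_world',d.get('mount')))
    return d
def ray(K,T,u,v,z):
    r=T[:3,:3]@np.linalg.inv(K)@np.array([u,v,1.]); o=T[:3,3]
    return o+r*(z-o[2])/r[2]
E
python3 - <<'E'
from h import *
a=snap('top','top.png');b=snap('side','side.png')
s=arm.read_state();print(s['t'],s['ee_pos'],s['tool_rot'],s['ft_force'])
cv2.imwrite('pics/both.png',cv2.resize(np.hstack([a['img'],b['img']])[:,:,::-1],(800,300)))
E
```

```text
0.1 [ 0.23797308 -0.68402366  0.23023091] [-3.13950361e+00  1.11633787e-04  3.34894861e-01] [ 0.57696363 -0.04280894  0.12006687]
```

View pics/top.png

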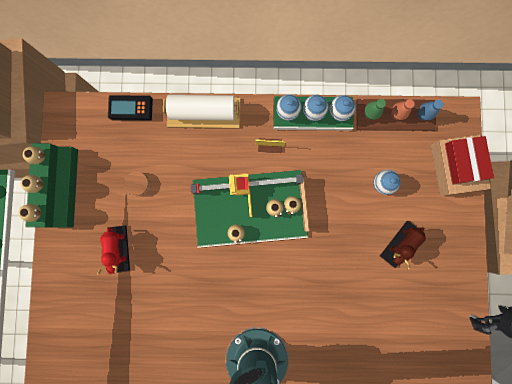

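View pics/side.png

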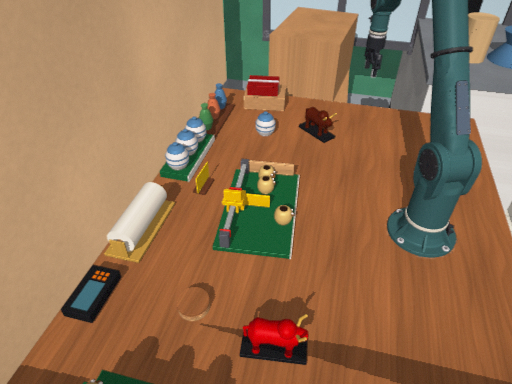

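The top view shows the board at about (250,208), the yellow carriage with its red pad at about (241,184), and the red buffer at the left end of the bar, about (195,188). The pots are to the right and in front of the bar. I'll measure these with colour masks.

```bash
python3 - <<'E'
from h import *
d=np.load('pics/top.npz');img=d['img'];K=d['K'];T=d['T']
hsv=cv2.cvtColor(img,cv2.COLOR_RGB2HSV)
H,S,V=[hsv[...,i].astype(int) for i in range(3)]
roi=np.zeros(H.shape,bool);roi[165:255,185:315]=1
def comps(m,n,z,mn=5):
    c,l,st,ce=cv2.connectedComponentsWithStats((m&roi).astype(np.uint8))
    for i in range(1,c):
        if st[i,4]>=mn: print(n,st[i],ce[i].round(1),ray(K,T,*ce[i],z).round(4))
comps(((H<6)|(H>172))&(S>150)&(V>80),'red',.095)
comps((H>20)&(H<32)&(S>150)&(V>120),'yel',.1,8)
g=((H>60)&(H<85)&(S>100)&roi).astype(np.uint8)
cs=max(cv2.findContours(cv2.morphologyEx(g,cv2.MORPH_CLOSE,np.ones((25,25))),0,2)[0],key=cv2.contourArea)
r=cv2.minAreaRect(cs);print(r)
for p in cv2.boxPoints(r): print(p,ray(K,T,*p,.018).round(4))
print(T[:3,3])
cv2.imwrite('pics/crop.png',cv2.resize(img[165:255,185:315,::-1],None,fx=6,fy=6,interpolation=cv2.INTER_CUBIC))
E
```

```text
red [237 177  11  13 123] [242.  182.9] [0.6361 0.0611 0.095 ]
red [196 184   4  10  22] [197.6 188.4] [0.6143 0.2179 0.095 ]
yel [229 175  21  20 108] [234.1 184.4] [0.6298 0.0886 0.1   ]
yel [241 174   7   3  17] [244.6 174.9] [0.6639 0.0522 0.1   ]
yel [249 211   3   6   8] [249.9 213.2] [0.529  0.0312 0.1   ]
((249.0911407470703, 207.34686279296875), (65.40736389160156, 108.81573486328125), 84.73760223388672)
[191.91312 179.77115] [0.654  0.2538 0.018 ]
[300.2702 169.7909] [ 0.6977 -0.1537  0.018 ]
[306.26917 234.92258] [ 0.4544 -0.1771  0.018 ]
[197.91208 244.90283] [0.4112 0.2239 0.018 ]
[ 4.93389013e-01 -3.91862439e-04  1.33890331e+00]
```

View pics/crop.png

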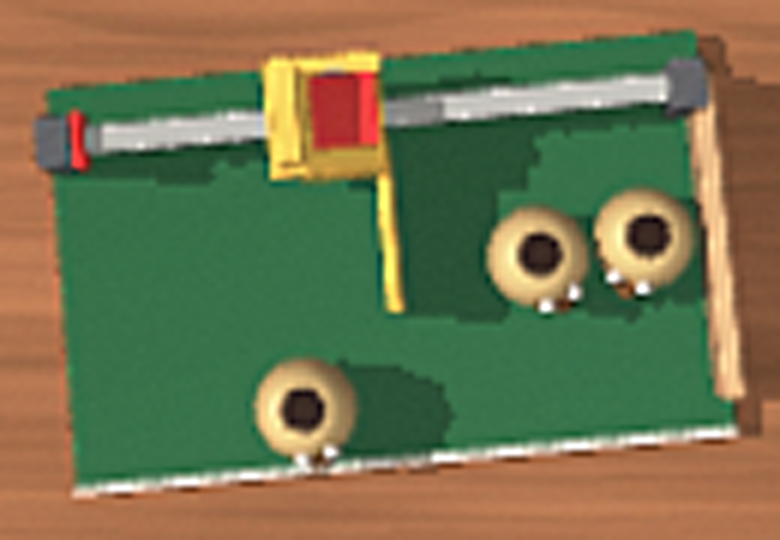

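The crop shows the red pad centred at about (338,110), the thumb wall to its left, and the buffer face at (85,138). pot_c at (303,408) is clear of the plate's sweep. Next I move to above the pad with the fingers shut, keeping their closing axis along display x.

Emit:
step_arm(targets=[[43,-40,-25,0,0,-0.09,0],[87,-79,-50,0,0,-0.19,0],[130,-119,-50,0,0,-0.28,0],[173,-159,-50,0,0,-0.37,0],[217,-198,-50,0,0,-0.47,0],[260,-238,-50,0,0,-0.56,0],[303,-278,-50,0,0,-0.65,0],[347,-318,-50,0,0,-0.75,0],[390,-357,-50,0,0,-0.84,0],[433,-397,-50,0,0,-0.93,0],[477,-437,-50,0,0,-1.03,0],[520,-476,-50,0,0,-1.12,0]])

```text
t: 1.6
ee_pos: [0.5733, -0.0627, 0.281]
tool_rot: [-3.141, 0.0, 1.458]
ft_force: [0.7, -0.2, 0.3]
gripper_width: 0.0002
grasp_force: 0.0
```

Emit:
step_arm(targets=[[42,16,0,0,0,-0.07,0],[83,32,0,0,0,-0.14,0],[124,49,0,0,0,-0.215,0],[124,49,0,0,0,-0.215,0],[124,49,0,0,0,-0.215,0]])

```text
t: 2.22
ee_pos: [0.6353, 0.0523, 0.2806]
tool_rot: [-3.14, 0.001, 1.669]
ft_force: [0.7, -0.1, 0.4]
gripper_width: -0.0003
grasp_force: 0.0
```

```bash
python3 - <<'E'
from h import *
from scipy.spatial.transform import Rotation as R
d=snap('wrist','w1.png');s=d['s'];print(s['ee_pos'],s['tool_rot'],s['ft_force'],s['qpos'])
P=np.eye(4);P[:3,:3]=R.from_euler('xyz',s['tool_rot']).as_matrix();P[:3,3]=s['ee_pos']
T=P@d['mount'];K=d['intrinsics'];np.savez('pics/w1.npz',K=K,T=T)
print(d['mount'].round(3))
hsv=cv2.cvtColor(d['img'],cv2.COLOR_RGB2HSV);H,S,V=[hsv[...,i].astype(int) for i in range(3)]
c,l,st,ce=cv2.connectedComponentsWithStats(((((H<6)|(H>172))&(S>150)&(V>80))).astype(np.uint8))
for i in range(1,c):
    if st[i,4]>60: print(st[i],ce[i].round(1),ray(K,T,*ce[i],.095).round(4),ray(K,T,*ce[i],.06).round(4))
E
```

```text
[0.63532788 0.05226852 0.28058528] [-3.13977654e+00  1.04580842e-03  1.66923647e+00] [ 0.66981393 -0.0502673   0.44869474] [ 0.15851274  0.46160567 -0.44162696  1.75235313  0.23202052  0.98121565
 -0.27447098]
[[ 0.001 -0.963 -0.269  0.069]
 [ 1.     0.001 -0.    -0.001]
 [ 0.    -0.269  0.963 -0.142]
 [ 0.     0.     0.     1.   ]]
[ 238  141   44   39 1695] [259.6 159.9] [0.6353 0.0624 0.095 ] [0.636  0.0562 0.06  ]
```

View pics/w1.png

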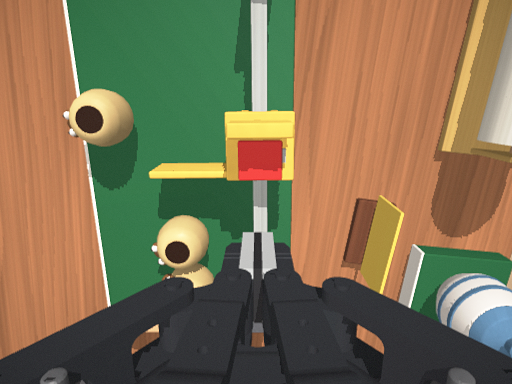

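The wrist view shows the pad at about (260,160), with the thumb wall shading its upper part and the bar running vertically in the image, so the tool is aligned with it. The pad centre is about (0.635, 0.062), leaving about 0.11 m of travel. I'll descend to just above the pad.

Emit:
step_arm(targets=[[7,0,50,0,0,0,0],[14,1,100,0,0,0,0],[14,1,140,0,0,0,0],[14,1,165,0,0,0,0],[14,1,175,0,0,0,0],[14,1,175,0,0,0,0]])

```text
t: 3.02
ee_pos: [0.6354, 0.066, 0.1062]
tool_rot: [-3.141, 0.001, 1.668]
ft_force: [0.5, 0.5, -0.4]
gripper_width: 0.0001
grasp_force: 0.0
```

Emit:
step_arm(targets=[[0,0,5,0,0,0,0],[0,0,9,0,0,0,0],[0,0,13,0,0,0,0],[0,0,15,0,0,0,0],[0,0,15,0,0,0,0]])

```text
t: 3.65
ee_pos: [0.6362, 0.0672, 0.0918]
tool_rot: [3.14, 0.0, 1.67]
ft_force: [0.4, -0.5, 4.9]
gripper_width: 0.0001
grasp_force: 2.5
```

Emit:
step_arm(targets=[[0,0,2,0,0,0,0],[0,0,4,0,0,0,0],[0,0,5,0,0,0,0],[0,0,5,0,0,0,0]])

```text
t: 4.15
ee_pos: [0.6362, 0.0673, 0.0881]
tool_rot: [3.14, 0.001, 1.67]
ft_force: [-2.4, -1.1, 11.8]
gripper_width: -0.0
grasp_force: 6.1
```

The pad is fully down with about 12 N on it. Next I push along +tool x.

Emit:
step_arm(targets=[[5,0,0,0,0,0,0],[12,0,0,0,0,0,0],[20,0,0,0,0,0,0],[28,0,0,0,0,0,0],[36,0,0,0,0,0,0],[44,0,0,0,0,0,0],[52,0,0,0,0,0,0],[60,0,0,0,0,0,0],[68,0,0,0,0,0,0],[76,0,0,0,0,0,0],[84,0,0,0,0,0,0],[90,0,0,0,0,0,0]])

```text
t: 5.65
ee_pos: [0.6266, 0.1572, 0.088]
tool_rot: [3.141, 0.001, 1.67]
ft_force: [-3.9, -1.3, 12.3]
gripper_width: -0.0
grasp_force: 6.6
```

Emit:
step_arm(targets=[[5,0,0,0,0,0,0],[10,0,0,0,0,0,0],[14,0,0,0,0,0,0],[17,0,0,0,0,0,0],[20,0,0,0,0,0,0],[23,0,0,0,0,0,0],[23,0,0,0,0,0,0]])

```text
t: 6.52
ee_pos: [0.6243, 0.178, 0.088]
tool_rot: [-3.141, 0.003, 1.669]
ft_force: [-3.4, -3.6, 14.0]
gripper_width: 0.0001
grasp_force: 7.1
```

Emit:
step_arm(targets=[[3,0,0,0,0,0,0],[6,0,0,0,0,0,0],[9,0,0,0,0,0,0],[12,0,0,0,0,0,0],[12,0,0,0,0,0,0]])

```text
t: 7.15
ee_pos: [0.6248, 0.1859, 0.088]
tool_rot: [3.141, 0.008, 1.667]
ft_force: [-0.8, -9.3, 13.8]
gripper_width: -0.0003
grasp_force: 6.9
```

Emit:
step_arm(targets=[[3,0,0,0,0,0,0],[6,0,0,0,0,0,0],[6,0,0,0,0,0,0]])

```text
t: 7.52
ee_pos: [0.6248, 0.186, 0.088]
tool_rot: [-3.14, 0.016, 1.663]
ft_force: [-0.5, -16.1, 17.6]
gripper_width: 0.0001
grasp_force: 14.5
```

```bash
python3 - <<'E'
from h import *
d=snap('top');s=d['s'];print(s['ee_pos'],s['ft_force'])
e=snap('side')
a=cv2.resize(d['img'][160:255,180:320],(700,475),interpolation=cv2.INTER_CUBIC)
b=cv2.resize(e['img'][150:260,200:320],(518,475),interpolation=cv2.INTER_CUBIC)
cv2.imwrite('pics/c2.png',cv2.resize(np.hstack([a,b])[:,:,::-1],(800,312)))
E
```

```text
[0.624795   0.18599857 0.0879797 ] [ -0.49351197 -16.11538131  17.5660407 ]
```

View pics/c2.png

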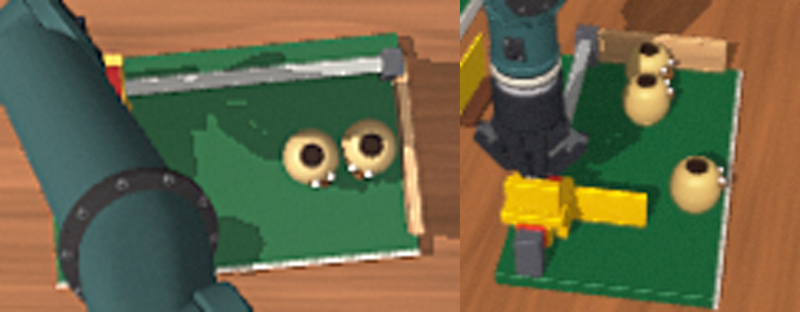

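The picture shows the carriage against the buffer (side crop, about (530,230)), and the fingers have come to a firm stop. I'll lift straight up while still pressed towards the buffer, so the pawl locks at home, then back off and clear.

Emit:
step_arm(targets=[[0,0,-4,0,0,0,0],[0,0,-9,0,0,0,0],[0,0,-15,0,0,0,0],[0,0,-20,0,0,0,0],[-10,0,-20,0,0,0,0],[-18,0,-25,0,0,0,0],[-20,0,-60,0,0,0,0],[-20,0,-110,0,0,0,0],[-50,0,-160,0,0,0,0],[-100,0,-200,0,0,0,0],[-150,0,-210,0,0,0,0],[-150,0,-210,0,0,0,0]])

```text
t: 9.12
ee_pos: [0.6389, 0.0424, 0.298]
tool_rot: [3.138, 0.003, 1.662]
ft_force: [-0.9, 0.4, -0.8]
gripper_width: 0.0
grasp_force: 0.0
```

```bash
python3 - <<'E'
from h import *
d=snap('wrist','w2.png');e=snap('side');s=d['s'];print(s['t'],s['ee_pos'],s['ft_force'])
b=cv2.resize(e['img'][150:260,200:320],(419,384),interpolation=cv2.INTER_CUBIC)
cv2.imwrite('pics/c3.png',cv2.resize(np.hstack([d['img'],b])[:,:,::-1],(800,330)))
E
```

```text
9.125 [0.63885951 0.04242063 0.29797995] [-0.89231122  0.35500491 -0.82336647]
```

View pics/c3.png

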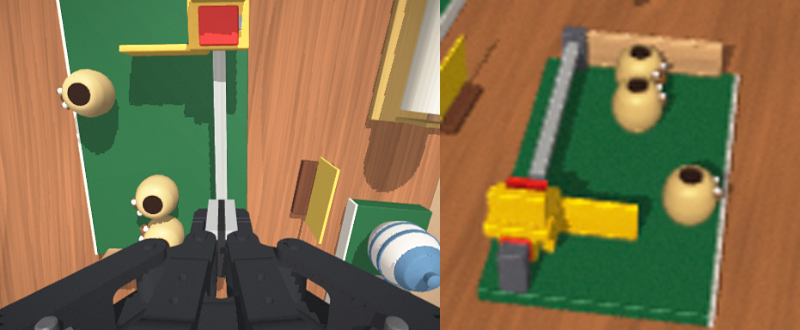

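```bash
python3 - <<'E'
from h import *
d=snap('top','t3.png');img=d['img'];K=d['intrinsics'];T=d['cam_to_world']
c=cv2.resize(img[165:215,185:265,::-1],None,fx=8,fy=8,interpolation=cv2.INTER_CUBIC);cv2.imwrite('pics/c4.png',c)
d=np.load('pics/wrist.npz');s=arm.read_state()
from scipy.spatial.transform import Rotation as R
P=np.eye(4);P[:3,:3]=R.from_euler('xyz',s['tool_rot']).as_matrix();P[:3,3]=s['ee_pos']
h=cv2.cvtColor(d['img'],cv2.COLOR_RGB2HSV).astype(int);m=((h[...,0]<6)|(h[...,0]>172))&(h[...,1]>150)&(h[...,2]>80)
m[100:]=0;v,u=np.nonzero(m);print(u.min(),u.max(),v.min(),v.max())
print(ray(d['K'],P@d['T'],(u.min()+u.max())/2,(v.min()+v.max())/2,.095))
E
```

```text
231 277 7 52
[0.6194241  0.18092333 0.095     ]
```

View pics/c4.png

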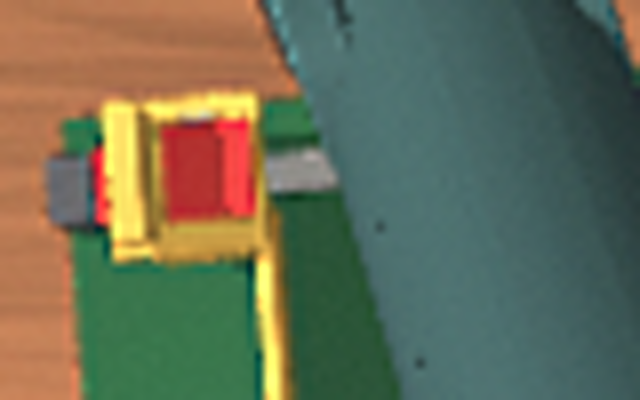

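The carriage is seated against the red buffer and the pad is clear of the fingers. Handing in.

```bash
python3 -c "
from bench import arm
print(arm.sign_off())"
```

```text
the job is handed in; nothing more can be done
None
```

I pushed the yellow stop home against the red buffer with the pad held down, then let go and moved the arm clear. The pots and other goods in the last pictures stood where they were, and I handed the job in at about 9 s; no verdict came back, and I didn't measure the pad's final height.

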